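Set the printer's paper tray for short forms

TASK

Set the printer's paper tray for short forms: with a fingertip press the ribbed lock button on the white end guide well down, keep it held down while you push the guide along its rail until it is right up against the stop, then let the button up so that the guide locks there. Only press and push: do not pinch the guide's upright plate or pull on its paper side, and leave the stapler, bottle and radio where they are.

Things in the scene. Friction and masses are not known exactly. Their poses are not given: they have to be found in the camera images.
- tray: Grey plastic paper tray lying on the desk, fixed; an open box 250 mm (its x) by 400 mm (its y) by 50 mm high, walls 4 mm, floor 6 mm thick. Origin: centre of its underside, on the desk; z up. A low ladder-like steel rail (14 mm high) runs along the middle of its floor in y; the guide slides along it towards the tray's +y until it meets the stop, a small grey block on the rail.
- guide (a joint): Position (m) of the white plastic end guide along the tray's +y: 0 at the outer end of its travel, 0.090 hard against the stop (a rigid limit). It starts at the outer end (0 to 0.0015). Unlocked it slides with about 1.5 N of friction; locked, a catch under the button stands between two rungs of the ladder-like rail and the guide has only 2 mm of play.
- guide_top (a point): Middle of the top edge of the guide's upright plate, 66 mm above the desk; axes as the tray's. The plate is 90 mm wide (x) and 8 mm thick (y), reaches from 8 to 66 mm above the desk, and stands at the +y side of the button: its button-side face lies 2.5 mm to -y of this point; its other face, to +y, is the paper side. To +y of the button's centre this point lies 25.5 mm.
- button_top (a point): Centre of the top of the lock button, a ribbed white rectangular pad 48 mm (tray x) by 40 mm (tray y) lying flat on the guide's foot just behind (-y of) the upright plate. It moves with the guide; axes as the tray's. Its top is 36 mm above the desk when up and 28 mm when fully down; the foot round it is 26 mm high. From its centre to the plate's face is 23 mm.
- lock_button (a joint): How far the lock button is pressed down (m): 0 up (locked), 0.008 fully down. It is sprung: 3 N to start moving, about 6.5 N fully down; the catch clears the rungs once the button is more than 5 mm down, and when let up it springs back into the nearest gap between rungs (gaps 18 mm apart, one of them at the stop: it comes fully up there when the guide is within 2 mm of 0.090).
- sanitizer: Clear bottle with white cap, 54 mm across, 130 mm tall, standing on the desk outside the tray's +x side; loose; leave alone. Origin: centre of its underside.
- stapler: Black and steel stapler, 34 by 120 by 49 mm high, on the desk outside the tray's +x side; loose; leave alone. Origin: centre of its underside.
- radio: Black two-way radio standing upright, 58 by 34 by 112 mm and a 90 mm aerial on top, on the desk beyond the tray's -y end; loose; leave alone. Origin: centre of its underside.

How it is judged:
On the way, in this order (a step that is already met when the one before it is completed fails the run):
1. the lock button is pressed down before the guide has moved (value of joint lock_button above 0.005 m and distance of guide_top from where it was at the start of the episode below 0.015 m), for 0.05 s.
2. the guide is at the stop with the button still held down (value of joint guide above 0.086 m and value of joint lock_button above 0.003 m), for 0.1 s.
At the end, for the whole second after the job is handed in: the guide is against the stop (joint more than 0.086 of 0.090 m) and at rest, and the lock button is up again (pressed less than 2 mm) (value of joint guide above 0.086 m and value of joint lock_button below 0.002 m and velocity of joint guide between -0.005 and 0.005 m/s); the robot touches nothing.
It fails at once if the lock button comes up, or is not pressed, while the guide is under way (more than 15 mm from where it started and more than 4 mm short of the stop) (distance of guide_top from where it was at the start of the episode above 0.015 m and value of joint guide below 0.086 m and value of joint lock_button below 0.003 m).
It fails at once if the guide's plate is pinched or pulled: fingers press on its paper side with more than 3 N (contact force between the fingers and guide_c4 above 3 N).
It fails at once if the sanitizer is moved by more than 25 mm, lifted or tipped over (distance of sanitizer from where it was at the start of the episode above 0.025 m or angle between sanitizer's own z axis and vertical above 0.4 rad).
It fails at once if the stapler is moved by more than 25 mm, lifted or tipped over (distance of stapler from where it was at the start of the episode above 0.025 m or angle between stapler's own z axis and vertical above 0.4 rad).
It fails at once if the radio is moved by more than 25 mm, lifted or tipped over (distance of radio from where it was at the start of the episode above 0.025 m or angle between radio's own z axis and vertical above 0.4 rad).
It also fails if it takes over 35 s, if anything falls off the work surface, if the arm or the gripper's body presses on something with over 40 N, if the wrist force passes 120 N, or if a joint passes its speed limit or range.

ROBOT

A 6-joint arm with a two-finger parallel gripper is mounted at the origin on the work surface. World frame = base frame: x ahead of the robot, y to its left, z up, the work surface at z = 0. Lengths are in m, angles in rad, forces in N, time in s.
With the tool pointing down it reaches from about 0.425 to 1.125 m from the base axis. Payload 14.9 kg.
Tool frame: the origin (TCP) lies midway between the tips of the shut fingers; the grasp point (between the pads) lies bot.tcp_to_grasp behind it (bot.tcp_to_grasp is the distance from the TCP to the grasp point, in m); z points along the fingers, y is the line along which they close (so a half turn about z gives the same grasp; the last joint's range is limited). The gripper opens to 91 mm and grips with 3 to 60 N. Pads are 32 mm wide; open, the fingers measure 118 mm over their backs; the gripper's body (76 mm by 178 mm) begins 60 mm behind the grasp point.
Start: joints at [-1.245, 0.379, 1.734, -0, 1.028, -0.033], TCP at [0.246, -0.655, 0.214] pointing down, gripper open.
Joint ranges: [-2.77, 2.77], [-0.74, 2.19], [0, 2.66], [-1.06, 4.2], [0.31, 2.87], [-3.08, 3.08]. Speed limits (rad/s): [1.89, 1.89, 2.39, 3.14, 3.14, 3.14].

INTERFACE

Orientations are given as a unit quaternion [x, y, z, w].
In Python, from rig import bot gives the robot as it stands.
- The arm moves only by the tool arm_command, never from a script. Its argument "series" is a list of rows, each an object with "dr": the turn, a rotation vector about the tool's x, y, z in degrees, a list of three; "delta_pos": the shift along the tool's x, y, z in mm, a list of three; "claw": the opening, from 0 (shut) to 1 (fully open). In form: [{"dr": [ax, ay, az], "delta_pos": [x, y, z], "claw": claw}, ...]. A call has 1 to 12 rows; each row is the pose to reach, as a shift and turn from the pose commanded when the call began, along the tool's axes at that moment; what a row does not reach only later rows make up. A row lasts 1/12 s, in which the tool goes at most 41.7 mm and 7.16 degrees, less where a joint would pass 70% of its speed; a pose out of reach is approached as far as the arm can. A call with a gripper value outside its range is refused whole. The fingers move at their own pace and stop on an object; "squeeze" is the grip in N (left out, the last holds). Time passes only in rows, so rows that repeat a pose let the fingers close. It gives the time, the measured TCP pose, the force, the opening and the grip force at its end, in the units of the state.
- bot.sense(): the state, without advancing time (a new reading comes with each control period).
- bot.capture(name): name is "scene" or "top" or "wrist"; returns the picture (400x640x3 uint8, blue, green, red); there is no depth.
- bot.calibration(name): a dict with "fx", "fy", "cx", "cy" (pixels), "extrinsics" (4x4, takes a point from world to camera coordinates). Camera axes: x right, y up, looking along -z (the intrinsics and any distortion apply to the point x, -y, -z); pixel columns grow to the right and rows downward; lengths in m; the calibration is good to about 2 mm. A picture is of the moment at which its call begins: read the wrist's pose just before it. calibration takes no time and is no camera call; for the wrist camera it gives the pose at the moment of the call.
- bot.hand_in(): hands the job in; it is judged then, once.
The state is a dict: "time_s": time; "joints": joint angles; "qvel": joint speeds; "joint_torque": joint torques, N m; "eef_pos": TCP position; "eef_rot": TCP orientation; "contact_force": force on the tool from outside, world axes, zero at the start; "wrist_torque": the same for the moment, N m; "opening": finger opening in m; "finger_force": force on a finger pad.
Only numpy, scipy, OpenCV 4.12 (cv2) and the standard library are available. Lean on these libraries where they do the work, as an engineer would, in place of code of your own. Each camera call takes 0.05 s, during which the arm holds its last target. There are 200 camera calls.

## Working session

There is one attempt and no reset: what is moved stays moved. The work goes in short steps, Python scripts to look and compute and a tool call to move; the robot and the scene stay as the last step left them, time stands still between calls to the robot, and variables do not carry over. Pictures are saved under pics/ and viewed, at most 10 in all, crops included, and the job is handed in when it is done.

Besides the shell and the picture viewer there is one more tool, called after ">>>" as name([rows], argument=value, ...), one row to a line, values as JSON. arm_command: Moves the arm, as the interface text tells. Its arguments: {"type":"object","properties":{"series":{"type":"array"},"squeeze":{"type":"number"}},"required":["series"]}

```bash
mkdir -p pics; python3 - <<'E'
from rig import bot
import cv2
s=bot.sense(); print({k:s[k] for k in('time_s','eef_pos','eef_rot','opening','contact_force')},bot.tcp_to_grasp)
for n in("scene","top"):
    cv2.imwrite(f"pics/{n}0.png",bot.capture(n)); c=bot.calibration(n); print(n,c)
E
```

```text
{'time_s': 0.0, 'eef_pos': array([ 0.24567557, -0.65508881,  0.21331672]), 'eef_rot': array([ 9.83950473e-01,  1.78441067e-01, -7.58328415e-05, -4.96008407e-04]), 'opening': 0.09143059583083105, 'contact_force': array([-0.62462441, -0.10780918, -0.55291265])} 0.0188
scene {'fx': 480.70604587514595, 'fy': 480.70604587514595, 'cx': 325.7248463564154, 'cy': 203.70537630463355, 'extrinsics': array([[-0.33066238,  0.94347749, -0.02264115,  0.15723996],
       [-0.58309717, -0.18537786,  0.79096949,  0.28690336],
       [ 0.74206474,  0.27474585,  0.61143654, -1.61226062],
       [ 0.        ,  0.        ,  0.        ,  1.        ]])}
top {'fx': 519.2085149902457, 'fy': 519.2085149902457, 'cx': 322.9282608089128, 'cy': 204.06215268653548, 'extrinsics': array([[-0.00440519, -0.99997018, -0.00634226,  0.05796739],
       [ 0.97672136, -0.00566283,  0.21443722, -0.61545126],
       [-0.21446674, -0.00524999,  0.97671718, -1.09075285],
       [ 0.        ,  0.        ,  0.        ,  1.        ]])}
```

View pics/top0.png

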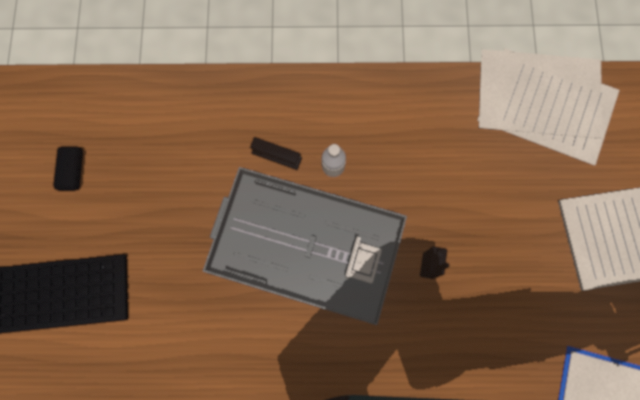

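View pics/scene0.png

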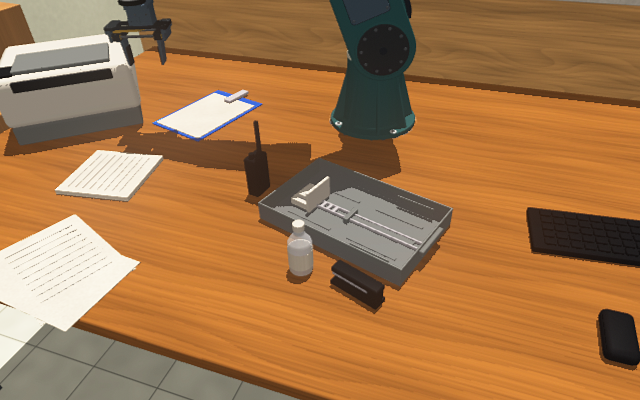

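The top view shows the tray rim corners near (241,170), (404,216), (377,321) and (207,270). The white guide is at about (362,258), with the stop to its left at (312,246). The bottle is at (334,160), the stapler at (275,152) and the radio at (434,263). Tray +y points left in the image, which is roughly world +y.

```bash
cat > h.py <<'E'
import numpy as np, cv2
from rig import bot
def ray(cal,uv,z):
    E=cal["extrinsics"];R,t=E[:3,:3],E[:3,3];o=-R.T@t
    d=R.T@np.array([(uv[0]-cal["cx"])/cal["fx"],-(uv[1]-cal["cy"])/cal["fy"],-1]); return o+d*(z-o[2])/d[2]
def proj(cal,p):
    c=cal["extrinsics"][:3,:3]@p+cal["extrinsics"][:3,3]
    return cal["cx"]+cal["fx"]*c[0]/-c[2],cal["cy"]-cal["fy"]*c[1]/-c[2]
E
python3 - <<'E'
from h import *
im=cv2.imread("pics/top0.png");c=bot.calibration("top")
P=np.array([ray(c,p,.05)[:2] for p in[(241,170),(404,216),(377,321),(207,270)]])
print(P.round(3),[np.linalg.norm(P[i]-P[i-1]).round(3) for i in range(4)])
cen=P.mean(0);yd=P[0]-P[1]+P[3]-P[2];xd=P[0]-P[3]+P[1]-P[2]
yaw=np.arctan2(-yd[0],yd[1]);print("centre",cen,"yaw",np.degrees(yaw),np.degrees(np.arctan2(xd[1],xd[0])))
m=((im.min(2)>120)&(np.ptp(im,axis=2)<45)).astype(np.uint8);m[:,:340]=0;m[:,400:]=0;m[:225]=0;m[300:]=0
n,l,st,ce=cv2.connectedComponentsWithStats(m)
for i in range(1,n):
    if st[i,4]>30: print(st[i],ce[i])
cv2.imwrite("pics/crop1.png",cv2.resize(im[220:300,290:410],None,fx=6,fy=6,interpolation=cv2.INTER_CUBIC))
E
```

```text
[[ 0.701  0.243]
 [ 0.591 -0.127]
 [ 0.361 -0.06 ]
 [ 0.472  0.311]] [np.float64(0.239), np.float64(0.386), np.float64(0.24), np.float64(0.388)]
centre [0.53112107 0.09156988] yaw -16.597614877853708 -16.415149751033763
[346 237  33  40 587] [359.61839864 256.11073254]
[340 249   9  15  94] [343.63829787 256.15957447]
```

View pics/crop1.png

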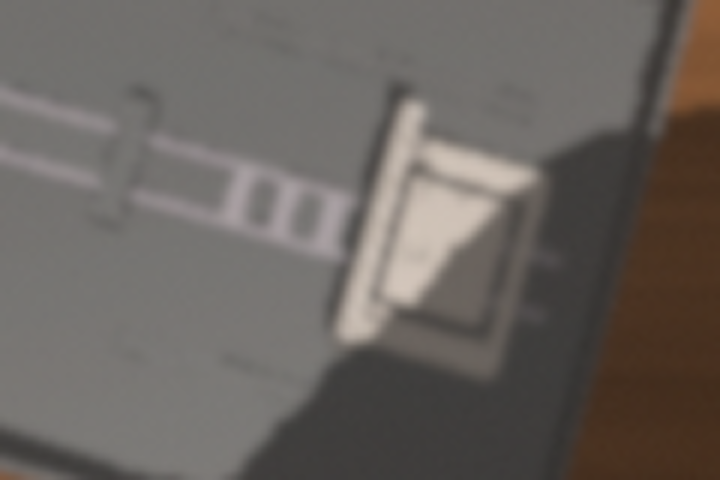

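The crop shows the button outline with corners near (415,170), (520,205), (485,335) and (380,300). The plate's top edge runs from (412,98) to (352,340), and the stop is near (127,158).

```bash
python3 - <<'E'
from h import *
c=bot.calibration("top")
f=lambda U,V:((U+.5)/6-.5+290,(V+.5)/6-.5+220)
B=np.array([ray(c,f(*p),.036)[:2] for p in[(415,170),(520,205),(485,335),(380,300)]])
b=B.mean(0);print("button",b,[np.linalg.norm(B[i]-B[i-1]).round(4) for i in range(4)])
g=np.array([ray(c,f(*p),.066)[:2] for p in[(412,98),(352,340)]]);print("plate",g,g.mean(0),np.linalg.norm(g[0]-g[1]))
d=g[0]-g[1];print("yaw plate",np.degrees(np.arctan2(d[1],d[0])))
y=np.radians(-16.5);yd=np.array([-np.sin(y),np.cos(y)]);xd=np.array([yd[1],-yd[0]])
print("yd",yd,"plate-button in tray",(g.mean(0)-b)@xd,(g.mean(0)-b)@yd)
s=ray(c,f(127,158),.03)[:2];print("stop rel plate",(s-g.mean(0))@xd,(s-g.mean(0))@yd,"button in tray",(b-[.531,.0916])@xd,(b-[.531,.0916])@yd)
for n,z,uv in(("bottle",.0,(334,170)),("radio",.11,(434,255))):
    p=ray(c,uv,z)[:2]; print(n,p,(p-b)@xd,(p-b)@yd)
# move computation: tool target yaw: tool y along tray x or y
from scipy.spatial.transform import Rotation as R
st=bot.sense();T=R.from_quat(st["eef_rot"]);M=T.as_matrix();print(M.round(3))
print("tray-dir of tool axes x",M[:2,0]@xd,M[:2,0]@yd)
tgt=np.array([*b,.12]);print("shift mm",M.T@(tgt-st["eef_pos"])*1000)
print("joints",st["joints"])
E
```

```text
button [ 0.49028945 -0.03753336] [np.float64(0.0504), np.float64(0.0412), np.float64(0.0503), np.float64(0.0408)]
plate [[ 0.54371554 -0.02259031]
 [ 0.45563276  0.00072377]] [ 0.49967415 -0.01093327] 0.0911159841215479
yaw plate -14.825298601464011
yd [0.28401534 0.95881973] plate-button in tray 0.0014433962846487625 0.028170085845526997
stop rel plate -0.0004400844185246666 0.0978540816955788 button in tray -0.0023582203421521203 -0.1353780316389002
bottle [0.71383985 0.02829633] 0.1956478849621832 0.1266105496098449
radio [ 0.49558725 -0.17781201] 0.04492091996958293 -0.13299728755018816
[[ 0.936  0.351 -0.   ]
 [ 0.351 -0.936  0.001]
 [ 0.    -0.001 -1.   ]]
tray-dir of tool axes x 0.7980382946580301 0.6026067376279318
shift mm [ 445.87696409 -492.26996972   93.85215179]
joints [-1.24529128e+00  3.79317928e-01  1.73470107e+00 -3.04016951e-05
  1.02850528e+00 -3.32634577e-02]
```

>>> arm_command([
  {"dr": [0,0,0],"delta_pos": [0,0,-40],"claw": 0},
  {"dr": [0,0,-7],"delta_pos": [25,-28,-50],"claw": 0},
  {"dr": [0,0,-14],"delta_pos": [50,-56,-50],"claw": 0},
  {"dr": [0,0,-21],"delta_pos": [75,-84,-50],"claw": 0},
  {"dr": [0,0,-28],"delta_pos": [100,-112,-50],"claw": 0},
  {"dr": [0,0,-35],"delta_pos": [125,-140,-50],"claw": 0},
  {"dr": [0,0,-42],"delta_pos": [150,-168,-50],"claw": 0},
  {"dr": [0,0,-49],"delta_pos": [175,-196,-50],"claw": 0},
  {"dr": [0,0,-53],"delta_pos": [200,-224,-50],"claw": 0},
  {"dr": [0,0,-53],"delta_pos": [225,-252,-50],"claw": 0},
  {"dr": [0,0,-53],"delta_pos": [250,-280,-50],"claw": 0},
  {"dr": [0,0,-53],"delta_pos": [270,-300,-50],"claw": 0},
], squeeze=10)

```text
time_s: 1.1
eef_pos: [0.3933, -0.2772, 0.2638]
eef_rot: [0.801, 0.599, 0.0, -0.0]
contact_force: [-0.1, -0.6, -0.0]
opening: 0.0138
finger_force: 0.0
```

```bash
cat > go.py <<'E'
from h import *
import sys
from scipy.spatial.transform import Rotation as R
st=bot.sense();T=R.from_quat(st["eef_rot"]);M=T.as_matrix();p=st["eef_pos"]
y=np.radians(-16.3);yd=np.array([-np.sin(y),np.cos(y)]);xd=np.array([yd[1],-yd[0]])
b=np.array([.4905,-.0365])
print("t",st["time_s"],"p",p.round(4),"F",st["contact_force"].round(1),"open",round(st["opening"],4))
print("rel button tray mm",((p[:2]-b)@xd*1e3).round(1),((p[:2]-b)@yd*1e3).round(1),"toolx yaw",np.degrees(np.arctan2(M[1,0],M[0,0])).round(2),"tilt",M[2].round(3))
print("shift to button-2mm mm",(M.T@(np.array([*(b-.002*yd),p[2]])-p)*1e3).round(1))
E
python3 go.py
```

```text
t 1.1 p [ 0.3933 -0.2772  0.2638] F [-0.1 -0.6 -0. ] open 0.0138
rel button tray mm -25.7 -258.3 toolx yaw 73.58 tilt [ 0. -0. -1.]
shift to button-2mm mm [2.564e+02 2.520e+01 1.000e-01]
```

>>> arm_command([
  {"dr": [0,0,0],"delta_pos": [30,3,0],"claw": 0},
  {"dr": [0,0,0],"delta_pos": [60,6,0],"claw": 0},
  {"dr": [0,0,0],"delta_pos": [90,9,0],"claw": 0},
  {"dr": [0,0,0],"delta_pos": [120,12,0],"claw": 0},
  {"dr": [0,0,0],"delta_pos": [150,15,0],"claw": 0},
  {"dr": [0,0,0],"delta_pos": [180,18,0],"claw": 0},
  {"dr": [0,0,0],"delta_pos": [210,21,0],"claw": 0},
  {"dr": [0,0,0],"delta_pos": [235,23,0],"claw": 0},
  {"dr": [0,0,0],"delta_pos": [252,25,0],"claw": 0},
  {"dr": [0,0,0],"delta_pos": [256,25,30],"claw": 0},
  {"dr": [0,0,0],"delta_pos": [256,25,60],"claw": 0},
  {"dr": [0,0,0],"delta_pos": [256,25,80],"claw": 0},
])

```text
time_s: 2.1
eef_pos: [0.4888, -0.0406, 0.1817]
eef_rot: [0.801, 0.599, -0.001, -0.0]
contact_force: [0.4, -1.1, -1.1]
opening: 0.0004
finger_force: 0.0
```

>>> arm_command([
  {"dr": [0,0,0],"delta_pos": [0,0,30],"claw": 0},
  {"dr": [0,0,0],"delta_pos": [0,0,60],"claw": 0},
  {"dr": [0,0,0],"delta_pos": [0,0,90],"claw": 0},
  {"dr": [0,0,0],"delta_pos": [0,0,105],"claw": 0},
  {"dr": [0,0,0],"delta_pos": [0,0,105],"claw": 0},
])

```text
time_s: 2.52
eef_pos: [0.4874, -0.041, 0.0758]
eef_rot: [0.801, 0.599, -0.002, -0.002]
contact_force: [-1.7, 0.4, 0.1]
opening: 0.0008
finger_force: 0.0
```

```bash
python3 go.py; python3 - <<'E'
from h import *
im=bot.capture("top"); w=bot.capture("wrist"); s=bot.capture("scene")
a=cv2.resize(im[200:300,290:410],(480,400),interpolation=cv2.INTER_CUBIC)
b=cv2.resize(s[150:250,240:360],(480,400),interpolation=cv2.INTER_CUBIC)
cv2.imwrite("pics/tw.png",cv2.resize(np.hstack([a,b]),(800,333)));cv2.imwrite("pics/w.png",w)
E
```

```text
t 2.5167 p [ 0.4874 -0.041   0.0758] F [-1.7  0.4  0.1] open 0.0008
rel button tray mm -1.7 -5.2 toolx yaw 73.56 tilt [-0.001 -0.005 -1.   ]
shift to button-2mm mm [ 3.2  1.7 -0. ]
```

View pics/tw.png

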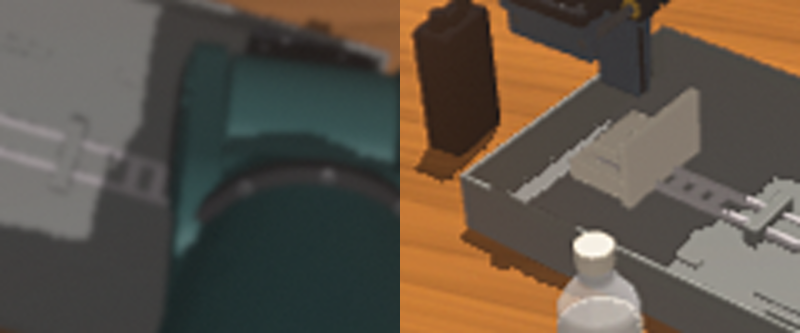

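View pics/w.png

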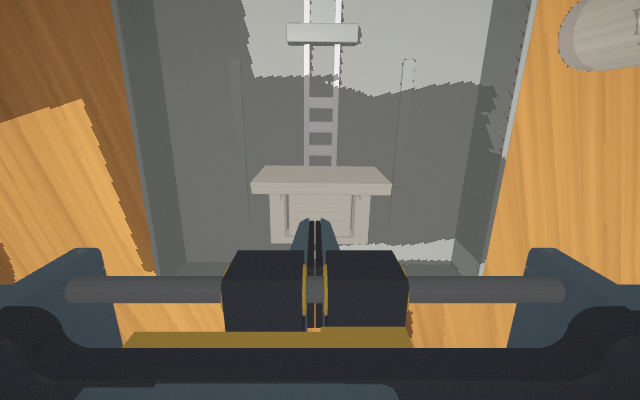

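The wrist view shows the shut fingertips at about (316,230), over the ribbed button and behind the plate's top edge at (320,180). They are centred on the rail and squared to the tray, with the stop at (323,34). The scene crop agrees. Next I descend and press.

>>> arm_command([
  {"dr": [0,0,0],"delta_pos": [0,0,12],"claw": 0},
  {"dr": [0,0,0],"delta_pos": [0,0,24],"claw": 0},
  {"dr": [0,0,0],"delta_pos": [0,0,32],"claw": 0},
  {"dr": [0,0,0],"delta_pos": [0,0,36],"claw": 0},
  {"dr": [0,0,0],"delta_pos": [0,0,36],"claw": 0},
])

```text
time_s: 3.08
eef_pos: [0.489, -0.0412, 0.0418]
eef_rot: [0.801, 0.599, -0.001, -0.001]
contact_force: [-0.2, 1.1, -1.0]
opening: 0.0
finger_force: 0.0
```

```bash
python3 go.py
```

```text
t 3.0833 p [ 0.489  -0.0412  0.0418] F [-0.2  1.1 -1. ] open 0.0
rel button tray mm -0.1 -4.9 toolx yaw 73.56 tilt [-0.    -0.002 -1.   ]
shift to button-2mm mm [ 2.9  0.1 -0. ]
```

>>> arm_command([
  {"dr": [0,0,0],"delta_pos": [2,0,2],"claw": 0},
  {"dr": [0,0,0],"delta_pos": [2,0,5],"claw": 0},
  {"dr": [0,0,0],"delta_pos": [2,0,8],"claw": 0},
  {"dr": [0,0,0],"delta_pos": [2,0,11],"claw": 0},
  {"dr": [0,0,0],"delta_pos": [2,0,11],"claw": 0},
  {"dr": [0,0,0],"delta_pos": [2,0,11],"claw": 0},
])

```text
time_s: 3.58
eef_pos: [0.4906, -0.0394, 0.0321]
eef_rot: [0.801, 0.599, 0.0, 0.0]
contact_force: [0.3, 1.1, 4.6]
opening: 0.0006
finger_force: 2.2
```

```bash
python3 go.py
```

```text
t 3.5833 p [ 0.4906 -0.0394  0.0321] F [0.3 1.1 4.6] open 0.0006
rel button tray mm 0.9 -2.7 toolx yaw 73.56 tilt [ 0.     0.001 -1.   ]
shift to button-2mm mm [ 0.7 -0.9 -0. ]
```

>>> arm_command([
  {"dr": [0,0,0],"delta_pos": [0,0,2],"claw": 0},
  {"dr": [0,0,0],"delta_pos": [0,0,4],"claw": 0},
  {"dr": [0,0,0],"delta_pos": [0,0,5],"claw": 0},
  {"dr": [0,0,0],"delta_pos": [0,0,5],"claw": 0},
  {"dr": [0,0,0],"delta_pos": [0,0,5],"claw": 0},
])

```text
time_s: 4.0
eef_pos: [0.4908, -0.0394, 0.028]
eef_rot: [0.801, 0.599, 0.0, 0.0]
contact_force: [-5.8, 2.4, 24.1]
opening: 0.0008
finger_force: 12.2
```

```bash
python3 go.py
```

```text
t 4.0 p [ 0.4908 -0.0394  0.028 ] F [-5.8  2.4 24.1] open 0.0008
rel button tray mm 1.1 -2.7 toolx yaw 73.56 tilt [ 0.  0. -1.]
shift to button-2mm mm [ 0.7 -1.1 -0. ]
```

The button is fully down (TCP z 0.028, 24 N). I'll ease off slightly and push.

>>> arm_command([
  {"dr": [0,0,0],"delta_pos": [1,0,-0.5],"claw": 0},
  {"dr": [0,0,0],"delta_pos": [3,0,-0.5],"claw": 0},
  {"dr": [0,0,0],"delta_pos": [6,0,-0.5],"claw": 0},
  {"dr": [0,0,0],"delta_pos": [9,0,-0.5],"claw": 0},
  {"dr": [0,0,0],"delta_pos": [12,0,-0.5],"claw": 0},
  {"dr": [0,0,0],"delta_pos": [12,0,-0.5],"claw": 0},
])

```text
time_s: 4.5
eef_pos: [0.4942, -0.0277, 0.0281]
eef_rot: [0.801, 0.599, 0.0, 0.0]
contact_force: [-1.3, 1.7, 12.6]
opening: 0.0003
finger_force: 6.8
```

```bash
python3 go.py
```

```text
t 4.5 p [ 0.4942 -0.0277  0.0281] F [-1.3  1.7 12.6] open 0.0003
rel button tray mm 1.1 9.5 toolx yaw 73.57 tilt [ 0.     0.001 -1.   ]
shift to button-2mm mm [-11.5  -1.1  -0. ]
```

>>> arm_command([
  {"dr": [0,0,0],"delta_pos": [3,0,0],"claw": 0},
  {"dr": [0,0,0],"delta_pos": [7,0,0],"claw": 0},
  {"dr": [0,0,0],"delta_pos": [11,0,0],"claw": 0},
  {"dr": [0,0,0],"delta_pos": [15,0,0],"claw": 0},
  {"dr": [0,0,0],"delta_pos": [19,0,0],"claw": 0},
  {"dr": [0,0,0],"delta_pos": [23,0,0],"claw": 0},
  {"dr": [0,0,0],"delta_pos": [27,0,0],"claw": 0},
  {"dr": [0,0,0],"delta_pos": [31,0,0],"claw": 0},
  {"dr": [0,0,0],"delta_pos": [35,0,0],"claw": 0},
  {"dr": [0,0,0],"delta_pos": [38,0,0],"claw": 0},
  {"dr": [0,0,0],"delta_pos": [40,0,0],"claw": 0},
  {"dr": [0,0,0],"delta_pos": [40,0,0],"claw": 0},
])

```text
time_s: 5.5
eef_pos: [0.5059, 0.0107, 0.0282]
eef_rot: [0.801, 0.599, 0.001, 0.001]
contact_force: [0.1, 2.4, 11.0]
opening: 0.0004
finger_force: 5.3
```

```bash
python3 go.py
```

```text
t 5.5 p [0.5059 0.0107 0.0282] F [ 0.1  2.4 11. ] open 0.0004
rel button tray mm 1.6 49.6 toolx yaw 73.57 tilt [ 0.     0.002 -1.   ]
shift to button-2mm mm [-51.6  -1.5  -0. ]
```

>>> arm_command([
  {"dr": [0,0,0],"delta_pos": [3,0,0.2],"claw": 0},
  {"dr": [0,0,0],"delta_pos": [7,0,0.2],"claw": 0},
  {"dr": [0,0,0],"delta_pos": [11,0,0.2],"claw": 0},
  {"dr": [0,0,0],"delta_pos": [15,0,0.2],"claw": 0},
  {"dr": [0,0,0],"delta_pos": [19,0,0.2],"claw": 0},
  {"dr": [0,0,0],"delta_pos": [23,0,0.2],"claw": 0},
  {"dr": [0,0,0],"delta_pos": [27,0,0.2],"claw": 0},
  {"dr": [0,0,0],"delta_pos": [30,0,0.2],"claw": 0},
  {"dr": [0,0,0],"delta_pos": [33,0,0.2],"claw": 0},
  {"dr": [0,0,0],"delta_pos": [35,0,0.2],"claw": 0},
  {"dr": [0,0,0],"delta_pos": [36,0,0.2],"claw": 0},
  {"dr": [0,0,0],"delta_pos": [36,0,0.2],"claw": 0},
])

```text
time_s: 6.5
eef_pos: [0.5165, 0.0452, 0.0281]
eef_rot: [0.801, 0.599, 0.001, 0.001]
contact_force: [0.6, 0.8, 12.1]
opening: 0.0008
finger_force: 5.9
```

```bash
python3 go.py
```

```text
t 6.5 p [0.5165 0.0452 0.0281] F [ 0.6  0.8 12.1] open 0.0008
rel button tray mm 2.0 85.7 toolx yaw 73.57 tilt [ 0.001  0.002 -1.   ]
shift to button-2mm mm [-87.7  -1.8  -0.1]
```

>>> arm_command([
  {"dr": [0,0,0],"delta_pos": [1,0,0],"claw": 0},
  {"dr": [0,0,0],"delta_pos": [2,0,0],"claw": 0},
  {"dr": [0,0,0],"delta_pos": [3,0,0],"claw": 0},
  {"dr": [0,0,0],"delta_pos": [4,0,0],"claw": 0},
  {"dr": [0,0,0],"delta_pos": [4,0,0],"claw": 0},
])

```text
time_s: 6.92
eef_pos: [0.5171, 0.0482, 0.0281]
eef_rot: [0.801, 0.599, 0.0, 0.001]
contact_force: [-1.5, -11.0, 15.5]
opening: 0.0005
finger_force: 7.9
```

```bash
python3 go.py
```

```text
t 6.9167 p [0.5171 0.0482 0.0281] F [ -1.5 -11.   15.5] open 0.0005
rel button tray mm 1.7 88.7 toolx yaw 73.6 tilt [-0.001  0.001 -1.   ]
shift to button-2mm mm [-90.7  -1.6   0.1]
```

>>> arm_command([
  {"dr": [0,0,0],"delta_pos": [1,0,0],"claw": 0},
  {"dr": [0,0,0],"delta_pos": [1.5,0,0],"claw": 0},
  {"dr": [0,0,0],"delta_pos": [1.5,0,0],"claw": 0},
  {"dr": [0,0,0],"delta_pos": [1.5,0,0],"claw": 0},
])

```text
time_s: 7.25
eef_pos: [0.5173, 0.0495, 0.0281]
eef_rot: [0.801, 0.599, 0.0, 0.001]
contact_force: [-1.9, -11.5, 17.6]
opening: 0.0005
finger_force: 8.3
```

```bash
python3 go.py; python3 - <<'E'
from h import *
cv2.imwrite("pics/w2.png",bot.capture("wrist"))
s=bot.capture("scene");cv2.imwrite("pics/s2.png",cv2.resize(s[140:260,240:400],(800,600),interpolation=cv2.INTER_CUBIC))
E
```

```text
t 7.25 p [0.5173 0.0495 0.0281] F [ -1.9 -11.5  17.6] open 0.0005
rel button tray mm 1.6 90.1 toolx yaw 73.59 tilt [-0.001  0.001 -1.   ]
shift to button-2mm mm [-92.1  -1.5   0.1]
```

View pics/s2.png

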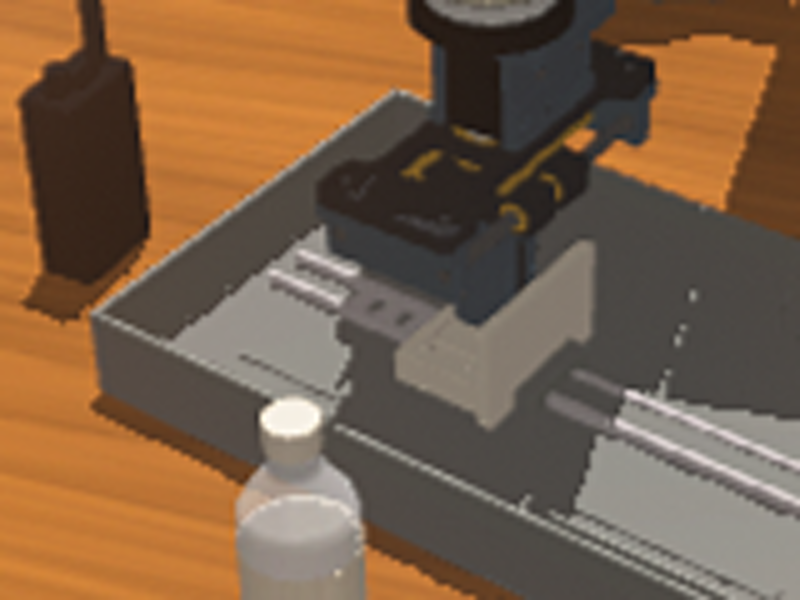

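The scene crop shows the plate at the stop, which is now hidden behind it at about (540,390), with the fingertips still on the button. The push force levelled at 11.5 N and the TCP has travelled about 92 mm, so the guide is hard against the stop. Now I lift straight up.

>>> arm_command([
  {"dr": [0,0,0],"delta_pos": [0,0,-2],"claw": 0},
  {"dr": [0,0,0],"delta_pos": [0,0,-5],"claw": 0},
  {"dr": [0,0,0],"delta_pos": [0,0,-8],"claw": 0},
  {"dr": [0,0,0],"delta_pos": [0,0,-12],"claw": 0},
  {"dr": [0,0,0],"delta_pos": [0,0,-25],"claw": 0},
  {"dr": [0,0,0],"delta_pos": [0,0,-50],"claw": 0},
  {"dr": [0,0,0],"delta_pos": [0,0,-80],"claw": 0},
  {"dr": [0,0,0],"delta_pos": [0,0,-110],"claw": 0},
  {"dr": [0,0,0],"delta_pos": [0,0,-140],"claw": 0},
  {"dr": [0,0,0],"delta_pos": [0,0,-150],"claw": 0},
  {"dr": [0,0,0],"delta_pos": [0,0,-150],"claw": 0},
  {"dr": [0,0,0],"delta_pos": [0,0,-150],"claw": 0},
])

```text
time_s: 8.35
eef_pos: [0.5164, 0.0504, 0.1769]
eef_rot: [0.801, 0.599, 0.0, 0.0]
contact_force: [0.2, -0.0, -0.9]
opening: 0.0003
finger_force: 0.0
```

```bash
python3 go.py; python3 - <<'E'
from h import *
s=bot.capture("scene");a=cv2.resize(s[140:260,240:400],(400,300),interpolation=cv2.INTER_CUBIC)
w=cv2.resize(bot.capture("wrist"),(400,250))
cv2.imwrite("pics/f.png",np.hstack([a,cv2.copyMakeBorder(w,0,50,0,0,cv2.BORDER_CONSTANT)]))
E
```

```text
t 8.35 p [0.5164 0.0504 0.1769] F [ 0.2 -0.  -0.9] open 0.0003
rel button tray mm 0.5 90.7 toolx yaw 73.56 tilt [ 0.  0. -1.]
shift to button-2mm mm [-92.7  -0.3  -0. ]
```

View pics/f.png

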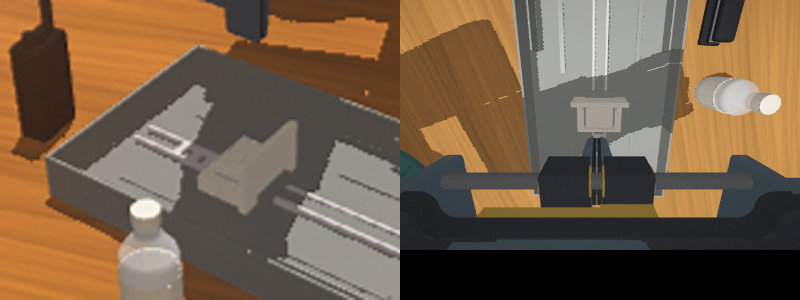

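The guide stands at the stop, with its plate at about (600,102) in the wrist half and nothing of the stop showing beyond it. The arm is clear, and the bottle, stapler and radio have not moved.

```bash
python3 -c "
from rig import bot
print(bot.hand_in())"
```

```text
the job is handed in; nothing more can be done
None
```

I handed the job in with the guide pushed hard against the stop, the button released and the arm clear; the pictures were too coarse to confirm the button was fully up, and no verdict came back.

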